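Centre the floating pastry die with the tapered pin

TASK

Take the red-handled tapered pin out of the rack and push it down through the brass bush of the pastry press and the hole of the yellow die floating underneath, feeling for that hole, so that the taper draws the die into line and the pin's collar ends fully home on the bush; then let go. Creep into contact and push gently (the bush and die must never take more than 70 N, not even as a knock), touch the press with nothing but the pin, and leave the other pins and the things on the bench alone.

Things in the scene. Friction and masses are not known exactly. Their poses are not given: they have to be found in the camera images.
- taper_pin: Upright steel taper pin with a red handle, 129 mm tall, 0.3 kg, hanging by its collar in one of the rack's holes. Origin: centre of its tip, z up. From the tip up: end 8 mm wide, 10 mm at 1 mm, straight taper to 24 mm wide at 42 mm, 24 mm shank to 68 mm, collar 34 mm wide to 74 mm, square handle 28 x 28 mm (sides along the pin's x and y) to 129 mm
- press: Pastry press, fixed: white round drum 220 mm wide, 60 mm high, under an aluminium bridge (282 mm long along the press's x, 50 to 60 mm wide, top 74 mm above the bench), with a yellow die between. Origin: on the bench under the bush's centre. Below the die the drum is hollow to 4 mm above the bench; a seated pin's tip ends 6 mm above the bench
- bush (a point): Centre of the mouth of the 26 mm hole in the brass bush plate (60 x 60 mm, 10 mm thick) in the middle of the bridge, on its top face, 74 mm above the bench; z points up. The bridge's underside is 64 mm above the bench, 2 mm over the die
- rack: Fixed aluminium pin rack 60 x 220 mm, top 85 mm above the bench, open at front and back; three square 27 mm holes along its y, 70 mm apart, the middle one over the origin. Origin: on the bench under its centre
- plain_pin: Straight pin with a blue handle, otherwise of the same size, hanging in another hole of the rack; to be left there. Origin: centre of its tip
- stub_pin: Short straight pin with a black handle of the same size, hanging in another hole of the rack; to be left there. Origin: on its axis, 68 mm below the collar's underside
- syrup_jar: Amber jar 68 mm wide, 110 mm high, at the far side of the bench. Origin: centre of its underside
- steel_bowl: Steel bowl 120 mm wide, 50 mm high, at the right. Origin: centre of its underside
- scraper: Hand scraper lying at the right. Origin: on its underside
- pastry_brush: Pastry brush lying at the far left. Origin: on its underside
- lid_clear: Translucent tray lid 150 x 240 x 8 mm lying at the right. Origin: centre of its underside
- die_home (a point): Fixed point of the press on the bush's axis, 62 mm above the bench: where the die's hole belongs. The die: yellow disc 170 mm wide, 12 mm thick, top at 62 mm, 26 mm hole in its centre, six dark pockets. Its own place is not listed: its hole starts 10 to 12 mm off this point in any direction (uneven gap to the drum's rim). It floats level; 3 to 6 N slide it any way, and it stays put

How it is judged (in metres and radians):
On the way, in this order (a step that is already met when the one before it is completed fails the run):
1. the red-handled tapered pin is lifted clear of the rack (height (world z) of taper_pin above 0.088 m), for 0.1 s.
2. the tapered pin's tip has gone through the bush and is in the die's hole, 5 mm or more below the die's top (z of taper_pin in the frame of bush below -0.017 m and horizontal distance between taper_pin and bush below 0.012 m), for 0.1 s.
At the end, for the whole second after the job is handed in: The tapered pin stands in the press, released and still, upright within 3.4 degrees, its tip within 3.5 mm of the bush's axis and at least 65 mm below its mouth (collar within 3 mm of the bush); its 24 mm shank then fills both 26 mm holes, so the die is in line (z of taper_pin in the frame of bush below -0.065 m and horizontal distance between taper_pin and bush below 0.0035 m and angle between taper_pin's own z axis and vertical below 0.06 rad and linear speed of taper_pin below 0.01 m/s); the robot touches nothing.
It fails at once if the pin pressed or knocked on the press or its die with more than 70 N (contact force between taper_pin and press above 70 N).
It fails at once if the robot itself pushed on the press or its die (more than 3 N) (contact force between any of the fingers, the arm and press above 3 N).
It fails at once if another pin was moved (more than 20 mm) (distance of any of plain_pin, stub_pin from where it was at the start of the episode above 0.02 m).
It fails at once if a thing on the bench was moved (more than 20 mm) (distance of any of syrup_jar, steel_bowl, scraper, pastry_brush, lid_clear from where it was at the start of the episode above 0.02 m).
It also fails if it takes over 61 s, if anything falls off the work surface, if the arm or the gripper's body presses on something with over 40 N, if the wrist force passes 120 N, or if a joint passes its speed limit or range.

ROBOT

A 6-joint arm with a two-finger parallel gripper is mounted at the origin on the work surface. World frame = base frame: x ahead of the robot, y to its left, z up, the work surface at z = 0. Lengths are in m, angles in degrees, forces in N, time in s.
With the tool pointing down it reaches from about 0.225 to 0.725 m from the base axis. Payload 3.1 kg.
Tool frame: the origin (TCP) lies between the finger pads; the fingertips stand 8 mm ahead of it and the grasp point (between the pads) lies 11 mm behind it (manip.finger_overhang is the distance from the TCP to the fingertips, in m); z points along the fingers, y is the line along which they close (so a half turn about z gives the same grasp; the last joint's range is limited). The gripper opens to 85 mm and grips with 20 to 120 N. Pads are 22 mm wide; open, the fingers measure 114 mm over their backs; the gripper's body (76 mm by 85 mm) begins 54 mm behind the grasp point. The pads swing forward as they close: fully open they stand 13 mm farther back than shut.
Start: joints at [-82.265, 2.75, 5.684, 92.934, 0, 82.678], TCP at [0.136, -0.507, 0.239] pointing down, gripper open.
Joint ranges: [-166.93, 166.93], [-56.73, 111.36], [-69.38, 81.34], [-121.58, 131.49], [-85.45, 84.26], [-180, 180]. Speed limits (degrees/s): [159.86, 159.86, 180, 180, 180, 180].

INTERFACE

Orientations are given as [roll, pitch, yaw] about the fixed x, y, z axes, in that order (R = Rz(yaw) Ry(pitch) Rx(roll)).
In Python, from rig import manip gives the robot as it stands. The module is installed in compiled form; this text tells all that it offers. Calls block until the motion is done:
- manip.goto(position, orientation): joint-space move of the TCP to a pose.
- manip.move_l(position, ori=None, v=0.15, contact_N=None): straight line of the TCP; ori=None keeps the orientation; v is the mean speed in m/s. With contact_N (N) it stops when the force on the tool has changed by that much, and returns True; else False.
- manip.movej(angles): joint-space move.
- manip.command_gripper(opening, strength=None): opening from 0.0 (shut) to 1.0 (fully open); strength is the grip in N (None keeps the last); returns when the fingers have stopped.
- manip.dwell(seconds).
- manip.solve_ik(position, orientation): joint angles nearest the present ones, or None.
- manip.state(): the state.
- manip.snapshot(name): name is "scene" or "top"; returns a dict with "image" (420x560x3 uint8, blue, green, red), "K" (3x3 intrinsics, pixels), "k1" (the pictures are not rectified: a ray, as slopes to the right and down, at radius r is drawn at 1 + k1 r^2 times it, then the intrinsics apply), "xyz" and "rotation" of the camera in the world. Camera axes: x right, y down, z forward; pixel columns grow to the right and rows downward; lengths in m; the calibration is good to about 2 mm. A picture is of the moment at which its call begins. There is no depth.
A pose or a line that the arm cannot do raises manip.PlanningError and nothing moves.
- manip.close_job(): hands the job in; it is judged then, once.
The state is a dict: "clock": time; "joints": joint angles; "joint_vel": joint speeds; "joint_efforts": joint torques, N m; "eef_pos": TCP position; "tool_rot": TCP orientation; "wrist_force": force on the tool from outside, world axes, zero at the start; "wrist_torque": the same for the moment, N m; "opening": opening from 0.0 (shut) to 1.0 (fully open); "grip_force": force on a finger pad.
Only numpy, scipy, OpenCV 4.12 (cv2) and the standard library are available. Lean on these libraries where they do the work, as an engineer would, in place of code of your own. Each camera call takes 0.05 s, during which the arm holds its last target. There are 200 camera calls.

## Working session

There is one attempt and no reset: what is moved stays moved. The work goes in short steps, each a Python script; the robot and the scene stay as the last script left them, time stands still between calls to the robot, and variables do not carry over. Pictures are saved under pics/ and viewed, at most 10 in all, crops included, and the job is handed in when it is done.

```bash
mkdir -p pics; cat > h.py <<'E'
import numpy as np, cv2
from rig import manip
def ray(s,u,v):
    K=np.array(s["K"]);p=np.array([(u-K[0,2])/K[0,0],(v-K[1,2])/K[1,1]]);q=p.copy()
    for _ in range(20): q=p/(1+s["k1"]*(q@q))
    return np.array(s["rotation"])@np.array([q[0],q[1],1.])
def plane(s,u,v,z):
    d=ray(s,u,v);o=np.array(s["xyz"]);return o+d*(z-o[2])/d[2]
E
python3 - <<'E'
from h import *
for n in("scene","top"):
    s=manip.snapshot(n);cv2.imwrite(f"pics/{n}0.png",s["image"]);print(n,s["K"],s["k1"],s["xyz"],s["rotation"])
print(manip.state())
E
```

```text
scene [[379.99344673   0.         277.20119355]
 [  0.         379.99344673 212.82010936]
 [  0.           0.           1.        ]] 0.0012018871031992658 [1.15173194 0.66129821 0.82553048] [-128.91679254   -0.71443278  139.37462387]
top [[535.50187108   0.         276.14842114]
 [  0.         535.50187108 214.47278382]
 [  0.           0.           1.        ]] -0.10110012530574826 [ 0.30857106 -0.03063185  1.51637984] [-172.2162159     0.2121725   -91.32064331]
{'clock': 0.1, 'joints': array([-8.22637071e+01,  2.78986445e+00,  5.60037936e+00,  9.29344150e+01,
       -5.42134134e-04,  8.26787791e+01]), 'joint_vel': array([-0.02698875, -0.09964293,  0.23470541, -0.00938876, -0.0645322 ,
       -0.04706877]), 'joint_efforts': array([ 1.84753822e-03, -3.39852905e+01,  3.20935392e+01,  1.58510695e-02,
       -1.35524842e-04,  3.23301620e-06]), 'eef_pos': array([ 0.13631082, -0.50643397,  0.23822134]), 'tool_rot': array([-1.79877041e+02, -1.52511030e-02,  1.50574980e+01]), 'wrist_force': array([-0.1351658 ,  1.21525887,  0.68294043]), 'wrist_torque': array([-0.02654107, -0.00208232,  0.00209845]), 'grip_force': 0.0, 'opening': 1.0036464209452567}
```

View pics/scene0.png

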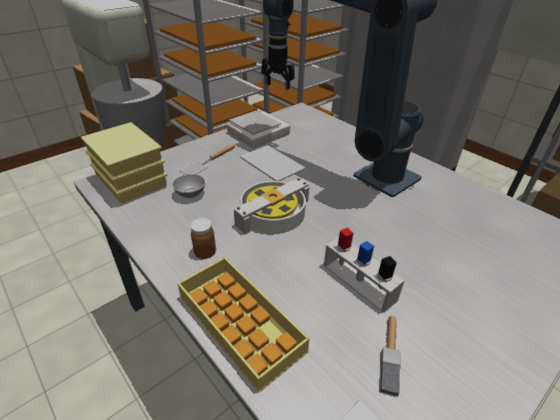

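View pics/top0.png

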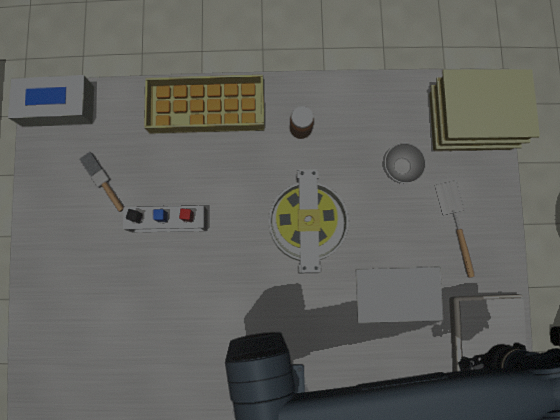

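The scene view shows the red handle at about (345,238) and the bush at about (272,197). In the top view the red pin is at (186,215), blue at (160,215), black at (134,215), and the bush at (308,220). Next I'll measure the red handle, rack and bridge axes, bush and die.

```bash
sed -i 's/^def ray/from scipy.spatial.transform import Rotation as Ro\ndef ray/; s/np.array(s\["rotation"\])@/Ro.from_euler("xyz",s["rotation"],degrees=True).as_matrix()@/' h.py
python3 - <<'E'
from h import *
S={n:manip.snapshot(n) for n in("top","scene")}
def comps(m,amin):
    n,l,st,c=cv2.connectedComponentsWithStats(m.astype(np.uint8));return [(l==i,st[i],c[i]) for i in range(1,n) if st[i,4]>=amin]
R={}
for n,s in S.items():
    h=cv2.cvtColor(s["image"],cv2.COLOR_BGR2HSV);H,Sa,V=cv2.split(h)
    for nm,m in(("red",((H<6)|(H>174))&(Sa>180)&(V>70)),("blue",(H>105)&(H<125)&(Sa>150)&(V>70))):
        for mm,st,c in comps(m,20):
            print(n,nm,st,c.round(1)); R.setdefault((n,nm),[]).append(c)
            if n=="top":print(plane(s,*c,.135).round(4))
s=S["top"];h=cv2.cvtColor(s["image"],cv2.COLOR_BGR2HSV);H,Sa,V=cv2.split(h)
y=((H>22)&(H<34)&(Sa>150)&(V>60)); y[:170]=0;y[280:]=0;y[:,:260]=0;y[:,360:]=0
pts=np.argwhere(y)[:,::-1]
P=np.array([plane(s,*p,.062)[:2] for p in pts]); 
hull=cv2.convexHull(P.astype(np.float32))[:,0]
A=np.c_[2*hull,np.ones(len(hull))];x=np.linalg.lstsq(A,(hull**2).sum(1),rcond=None)[0]
print("die",x[:2],np.sqrt(x[2]+x[:2]@x[:2]),len(pts))
b=plane(s,308.5,219.5,.074);print("bush approx",b)
for q in((301,173),(315,173),(305,268),(317,268),(308,170),(311,272)):print(q,plane(s,*q,.074).round(4))
for q in((125,207),(207,206),(207,231),(125,233)):print("rack",q,plane(s,*q,.085).round(4))
a=cv2.resize(s["image"][160:280,250:370],(600,600),interpolation=cv2.INTER_CUBIC)
cv2.imwrite("pics/c1.png",a)
r=cv2.resize(s["image"][190:250,110:220],(800,436),interpolation=cv2.INTER_CUBIC);cv2.imwrite("pics/c2.png",r)
E
```

```text
top blue [ 25  87  41  18 612] [44.9 95.8]
[0.8432 0.6008 0.135 ]
top blue [154 210   9  10  88] [158.  214.4]
[0.505  0.2795 0.135 ]
scene red [340 229  12   8  63] [346.2 232.5]
scene blue [360 242  13   9  77] [366.8 246.1]
die [ 0.49804644 -0.11192582] 0.08091746176873173 32
bush approx [ 0.48996479 -0.11734577  0.074     ]
(301, 173) [ 0.6193 -0.1008  0.074 ]
(315, 173) [ 0.6184 -0.1393  0.074 ]
(305, 268) [ 0.359  -0.1039  0.074 ]
(317, 268) [ 0.3582 -0.1362  0.074 ]
(308, 170) [ 0.6272 -0.1203  0.074 ]
(311, 272) [ 0.3479 -0.1197  0.074 ]
rack (125, 207) [0.5346 0.382  0.085 ]
rack (207, 206) [0.5319 0.1569 0.085 ]
rack (207, 231) [0.4638 0.1573 0.085 ]
rack (125, 233) [0.4633 0.3809 0.085 ]
```

View pics/c1.png

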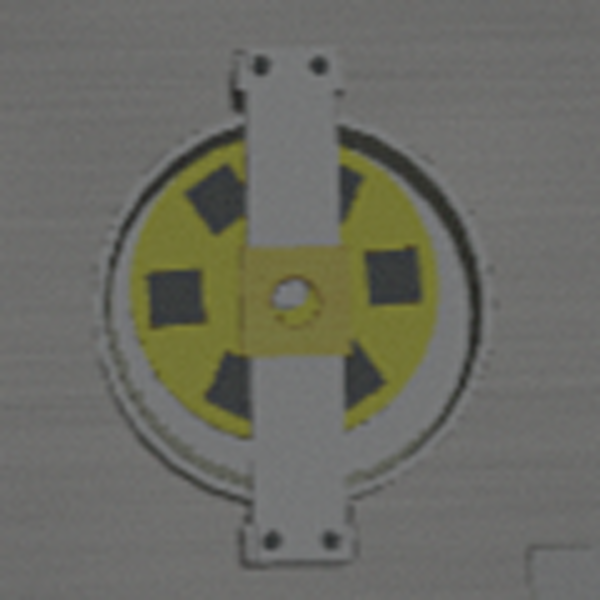

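View pics/c2.png

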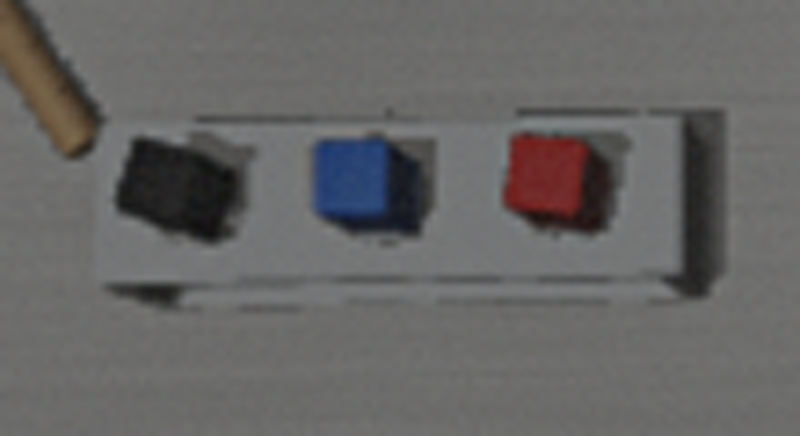

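The bush hole is at crop (297,301). White shows through its upper left, so the die hole sits up-left of it (towards +x, +y). The red top face in the second crop has corners near (513,135), (592,142), (582,216) and (505,207). I'll refine these with masks and then go to the pin.

```bash
cat >> h.py <<'E'
def fitc(P):
    A=np.c_[2*P,np.ones(len(P))];x=np.linalg.lstsq(A,(P**2).sum(1),rcond=None)[0];return x[:2],np.sqrt(x[2]+x[:2]@x[:2])
E
python3 - <<'E'
from h import *
s=manip.snapshot("top");im=s["image"]
H,Sa,V=[c.astype(int) for c in cv2.split(cv2.cvtColor(im,cv2.COLOR_BGR2HSV))]
r=((H<8)|(H>172))&(Sa>120); r[:200]=0;r[235:]=0;r[:,:170]=0;r[:,205:]=0
t=r&(V>100); print("V",np.percentile(V[r],[10,50,90]),r.sum(),t.sum())
c8=(np.array([[513,135],[592,142],[582,216],[505,207]])+.5)/7.27-.5+[110,190]
C=np.array([plane(s,*q,.146)[:2] for q in c8]);print("top face",C.mean(0),np.diff(np.r_[C,C[:1]],axis=0).round(4).tolist())
if t.any():
    print(plane(s,*np.argwhere(t).mean(0)[::-1],.146))
rc=cv2.minAreaRect(np.array([plane(s,*q[::-1],.146)[:2] for q in np.argwhere(t)],np.float32)*1000);print(rc)
y=(H>22)&(H<34)&(Sa>140); y[:170]=0;y[270:]=0;y[:,:265]=0;y[:,350:]=0
# exclude brass: plate area
P=np.array([plane(s,*p[::-1],.062)[:2] for p in np.argwhere(y)],np.float32)
hl=cv2.convexHull(P)[:,0]; c,rad=fitc(hl)
for _ in range(3):
    d=np.linalg.norm(P-c,axis=1); a=np.round(np.arctan2(*(P-c).T)*30/np.pi)
    E_=np.array([P[a==k][d[a==k].argmax()] for k in np.unique(a)]); d=np.linalg.norm(E_-c,axis=1);E_=E_[abs(d-np.median(d))<.004]; c,rad=fitc(E_)
print("die",c,rad,len(E_),y.sum())
f=lambda x,yy:plane(s,250+(x+.5)/5-.5,160+(yy+.5)/5-.5,.074)[:2]
print("hole",f(297,301),"plate",np.mean([f(*q) for q in((245,246),(350,246),(350,355),(243,355))],0))
print("screws mid",np.mean([f(*q) for q in((260,66),(319,65),(271,540),(330,540))],0), "axis",f(289,65)-f(300,540))
w=[f(*q) for q in((260,66),(319,65),(271,540),(330,540))];print(w)
E
```

```text
V [ 85. 113. 115.] 111 91
top face [0.50372794 0.20647993] [[-0.0032, -0.0284], [-0.0265, 0.0036], [0.0039, 0.0276], [0.0259, -0.0028]]
[0.50418042 0.20776544 0.146     ]
((504.12310791015625, 207.67897033691406), (23.74222755432129, 23.565404891967773), 88.66495513916016)
die [ 0.49824371 -0.11234635] 0.082042287328644 49 681
hole [ 0.48911193 -0.11867822] plate [ 0.48946574 -0.11870227]
screws mid [ 0.48971243 -0.11764726] axis [ 0.26023225 -0.0021141 ]
[array([ 0.61978097, -0.10246575]), array([ 0.61959886, -0.13494082]), array([ 0.36012242, -0.10074368]), array([ 0.35934745, -0.1324388 ])]
```

```bash
python3 - <<'E'
from h import *
O=[180,0,83]
try: manip.goto([.504,.207,.25],O)
except manip.PlanningError as e:
    print(e); O=[180,0,-97]; manip.goto([.504,.207,.25],O)
manip.command_gripper(.8,40)
print(manip.move_l([.504,.207,.107],v=.08,contact_N=8))
manip.command_gripper(0.0,60)
st=manip.state();print({k:np.round(st[k],3) for k in("clock","eef_pos","tool_rot","wrist_force","wrist_torque","opening","grip_force","joints")})
manip.move_l([.504,.207,.24],v=.06)
manip.dwell(.2)
st=manip.state();print({k:np.round(st[k],3) for k in("clock","eef_pos","tool_rot","wrist_force","wrist_torque","opening","grip_force","joints")})
s=manip.snapshot("scene");cv2.imwrite("pics/lift.png",cv2.resize(s["image"][100:300,220:480],(780,600),interpolation=cv2.INTER_CUBIC))
E
```

```text
False
{'clock': np.float64(5.767), 'eef_pos': array([0.504, 0.207, 0.107]), 'tool_rot': array([ 1.79968e+02, -1.00000e-02,  8.29910e+01]), 'wrist_force': array([ 0.328, -0.549,  1.879]), 'wrist_torque': array([-0.034,  0.061, -0.027]), 'opening': np.float64(0.319), 'grip_force': np.float64(58.956), 'joints': array([ 1.52730e+01,  6.34800e+00, -5.53800e+00,  7.80810e+01,
       -3.00000e-03,  1.12282e+02])}
{'clock': np.float64(8.333), 'eef_pos': array([0.504, 0.207, 0.24 ]), 'tool_rot': array([-1.79986e+02,  6.00000e-03,  8.29980e+01]), 'wrist_force': array([-0.414, -0.847, -3.916]), 'wrist_torque': array([ 0.039, -0.02 ,  0.017]), 'opening': np.float64(0.319), 'grip_force': np.float64(58.987), 'joints': array([ 15.275,   5.747,   8.914,  93.183,  -0.   , 112.277])}
```

View pics/lift.png

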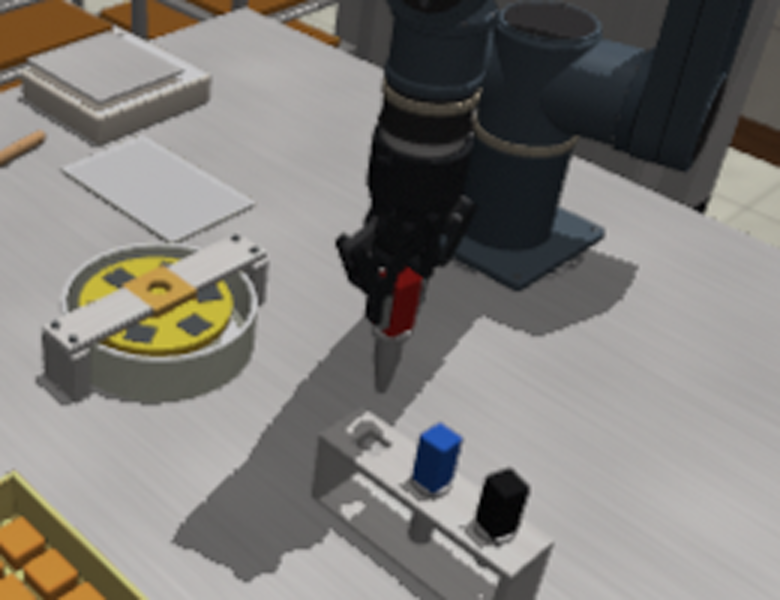

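The pin is held straight, with its tip at about crop (381,388). The bush mouth is at about (160,288) in the same view. I'll move over the bush and compare tip and hole there.

```bash
python3 - <<'E'
from h import *
s=manip.snapshot("scene")
print("tip scene",plane(s,220+381.5/3-.5,100+388/3-.5,.15),"bush scene",plane(s,220+160/3-.5,100+288/3-.5,.074))
manip.command_gripper(0,110)
b=[.4892,-.1186]
manip.move_l([*b,.21],v=.15)
manip.move_l([*b,.174],v=.05,contact_N=6);manip.dwell(.2)
st=manip.state();print({k:np.round(st[k],3) for k in("clock","eef_pos","tool_rot","wrist_force","wrist_torque","opening","grip_force")})
s=manip.snapshot("scene");cv2.imwrite("pics/hov.png",cv2.resize(s["image"][140:230,220:330],(733,600),interpolation=cv2.INTER_CUBIC))
E
```

```text
tip scene [0.50111862 0.20380127 0.15      ] bush scene [ 0.48981988 -0.11826452  0.074     ]
{'clock': np.float64(12.05), 'eef_pos': array([ 0.49 , -0.119,  0.175]), 'tool_rot': array([1.79943e+02, 1.50000e-02, 8.29990e+01]), 'wrist_force': array([-0.068, -0.123, -3.728]), 'wrist_torque': array([-0.016, -0.005,  0.071]), 'opening': np.float64(0.312), 'grip_force': np.float64(108.066)}
```

View pics/hov.png

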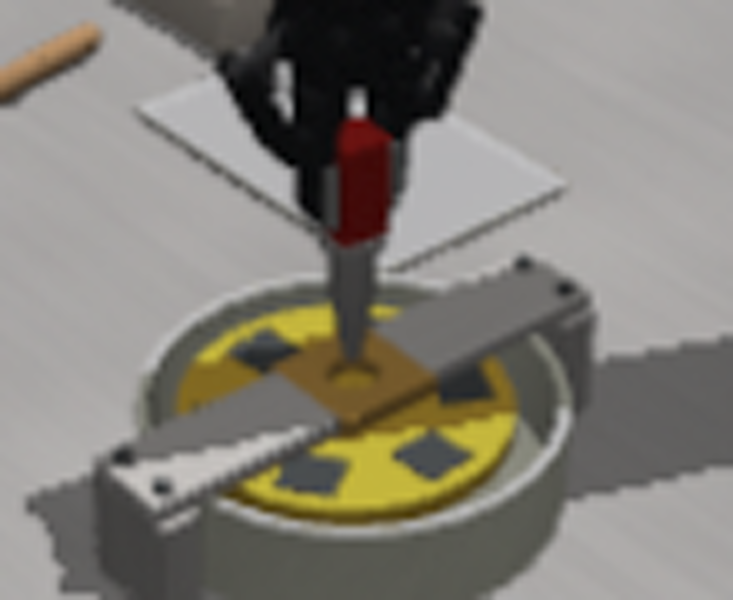

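The tip is at (352,362) and the hole centre at (355,377). Next: correct for that difference, enter the bush 8 mm and feel its walls.

```bash
python3 - <<'E'
from h import *
s=manip.snapshot("scene")
g=lambda x,y,z:plane(s,220+(x+.5)/6.664-.5,140+(y+.5)/6.667-.5,z)[:2]
st=manip.state();tc=st["eef_pos"]
off=g(355,377,.074)-g(352,362,.0845);print("tip->hole",off)
b=np.array(tc[:2])+np.clip(off,-.004,.004)
manip.move_l([*b,tc[2]],v=.05)
print("down contact",manip.move_l([*b,.156],v=.02,contact_N=5))
st=manip.state();z=st["eef_pos"][2];print(z,st["wrist_force"])
if z<.159:
    c=b.copy()
    for ax in(0,1):
        e=[]
        for sg in(1,-1):
            t=c.copy();t[ax]+=sg*.010
            hit=manip.move_l([*t,z],v=.012,contact_N=4)
            q=manip.state();e.append(q["eef_pos"][ax]);print(ax,sg,hit,q["eef_pos"].round(4),q["wrist_force"].round(1))
            manip.move_l([*c,z],v=.03)
        c[ax]=np.mean(e)
        manip.move_l([*c,z],v=.03)
    print("centre",c,z)
print(manip.state()["clock"])
E
```

```text
tip->hole [-0.00229118 -0.00032242]
down contact False
0.15619848514832968 [ 0.70243947 -0.09168234 -2.89620284]
0 1 False [ 0.4962 -0.119   0.156 ] [-4.9 -0.1 -0.8]
0 -1 True [ 0.481  -0.1189  0.1556] [ 1.9  0.9 -1. ]
1 1 True [ 0.4881 -0.111   0.1553] [ 0.6 -1.9 -3. ]
1 -1 True [ 0.4879 -0.1257  0.1549] [-0.3  1.2 -2.3]
centre [ 0.48858213 -0.11832723] 0.15619848514832968
18.8
```

The bush centre by feel is (0.4886, -0.1183). Now enter the die hole with a 4.5 mm offset towards the die.

```bash
python3 - <<'E'
from h import *
c=np.array([.4886,-.1183]);u=np.array([.82,.57])
for k in(.0045,.0052,.0038):
    p=c+k*u
    manip.move_l([*p,.1560],v=.02)
    hit=manip.move_l([*p,.1440],v=.012,contact_N=6)
    q=manip.state();print(k,hit,q["eef_pos"].round(4),q["wrist_force"].round(1),q["clock"])
    if not hit: break
    if q["eef_pos"][2]<.147: break
    manip.move_l([*q["eef_pos"][:2],.1565],v=.03)
E
```

```text
0.0045 False [ 0.4924 -0.1158  0.1441] [ 0.5  0.4 -3.8] 20.325
```

```bash
python3 - <<'E'
from h import *
manip.dwell(.15)
c=np.array([.4886,-.1183]);u=np.array([.82,.57])
for k,d in((.003,24),(.002,30),(.0008,36),(0,42),(0,50),(0,58),(0,65)):
    hit=manip.move_l([*(c+k*u),.164-d/1000],v=.012,contact_N=18)
    q=manip.state();print(d,hit,q["eef_pos"].round(4),q["tool_rot"].round(2),q["wrist_force"].round(1),q["wrist_torque"].round(2),round(q["clock"],2))
    if hit: break
E
```

```text
24 False [ 0.492  -0.1164  0.1405] [-179.53   -0.27   83.02] [ 2.9  1.8 -1.8] [ 0.34 -0.85  0.03] 20.98
30 False [ 0.4902 -0.1175  0.1338] [-179.39   -0.19   83.  ] [ 3.1  0.  -1.5] [ 0.02 -0.97 -0.02] 21.64
36 False [ 0.4891 -0.118   0.1278] [-179.38   -0.2    83.01] [ 3.7  0.4 -2.6] [-0.05 -0.97  0.02] 22.3
42 False [ 0.4885 -0.1184  0.1218] [-179.38   -0.21   83.01] [ 3.6 -0.2 -1.7] [-0.11 -0.93  0.04] 22.96
50 False [ 0.4887 -0.1185  0.1139] [-179.41   -0.21   83.01] [ 3.9 -0.9 -0.8] [-0.23 -1.07 -0.02] 23.77
58 False [ 0.4882 -0.1182  0.1054] [-179.33   -0.24   83.01] [ 3.7 -0.4 -3.1] [-0.24 -1.04  0.05] 24.59
65 False [ 0.4882 -0.1182  0.0986] [-179.34   -0.24   83.01] [ 2.  -0.  -3.6] [-0.21 -0.66  0.01] 25.32
```

```bash
python3 - <<'E'
from h import *
def show(t):
    q=manip.state();print(t,q["eef_pos"].round(4),q["wrist_force"].round(1),q["opening"],round(q["clock"],2));return q
hit=manip.move_l([.4886,-.1183,.090],v=.008,contact_N=12);q=show(hit)
s=manip.snapshot("scene");cv2.imwrite("pics/home.png",cv2.resize(s["image"][140:230,220:330],(733,600),interpolation=cv2.INTER_CUBIC))
E
```

```text
True [ 0.4883 -0.1182  0.0964] [-0.6 -0.1  4.3] 0.3154990796936653 25.95
```

View pics/home.png

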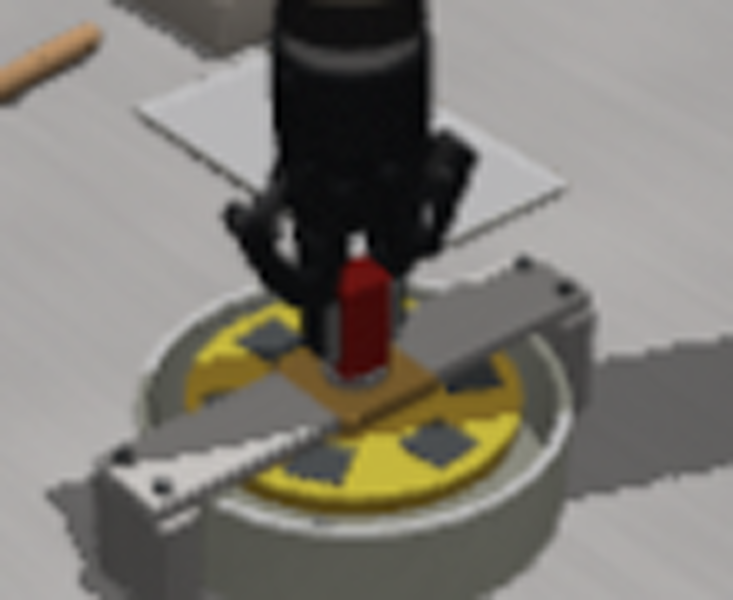

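The collar sits on the brass bush at (355,375) and the die is centred. Release and retreat.

```bash
python3 - <<'E'
from h import *
q=manip.state()["eef_pos"]
manip.command_gripper(.42,20);manip.command_gripper(.75)
manip.move_l([q[0],q[1],q[2]+.01],v=.04)
manip.move_l([q[0],q[1],.26],v=.12);manip.dwell(.3)
s=manip.snapshot("scene");cv2.imwrite("pics/end.png",cv2.resize(s["image"][140:230,220:330],(733,600),interpolation=cv2.INTER_CUBIC))
q=manip.state();print(q["eef_pos"].round(3),q["wrist_force"].round(1),q["clock"])
E
```

```text
[ 0.488 -0.118  0.26 ] [-0.1  0.5  0.7] 28.8583
```

View pics/end.png

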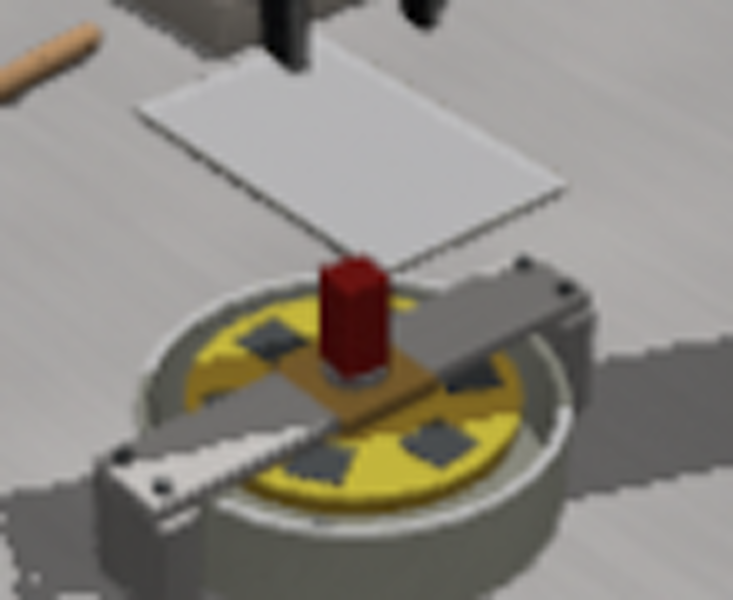

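The pin stands upright at (355,320) with its collar flat on the bush and the gripper clear, so I'm handing the job in.

```bash
python3 -c "
from rig import manip
print(manip.close_job())"
```

```text
the job is handed in; nothing more can be done
None
```

The red-handled taper pin is seated in the press with its collar home on the bush and the die drawn into line; the gripper is clear and the job was handed in at about 29 s, though the interface returned no verdict.

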